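# Snap the retaining clip onto the sprung spindle

### The arm

A 7-joint arm with a two-finger parallel gripper is mounted at the origin on a cart in front of the work surface, level with it; the furniture and walls round the work are solid. World frame = base frame: x ahead of the robot, y to its left, z up, the work surface at z = 0. Lengths are in mm, angles in rad, forces in N, time in s.
With the tool pointing down it reaches from about 400 to 900 mm from the base axis. Payload 5.6 kg.
Tool frame: the origin (TCP) lies midway between the tips of the shut fingers; the grasp point (between the pads) lies 19 mm behind it; x points along the fingers, y is the direction in which the jaws open and shut, and the axes are right-handed (so a half turn about x gives the same grasp; the last joint's range is limited). The gripper opens to 92 mm and grips with 3 to 60 N. Pads are 20 mm wide; open, the fingers measure 128 mm over their backs; the gripper's body (75 mm by 189 mm) begins 69 mm behind the grasp point.
Start: joints at [-1.147, 0.468, -0.012, 1.603, 0.006, 1.071, -0.056], TCP at [292.561, 580.446, 187.492] pointing down, gripper open.
Joint ranges: [-2.53, 2.53], [-0.31, 2.02], [-1.57, 1.55], [0.28, 2.44], [-1.29, 4.43], [0.15, 1.84], [-2.92, 2.92]. Speed limits (rad/s): [2.57, 2.57, 3.14, 3.14, 3.14, 3.14, 3.14].

### API

Orientations are given as a rotation vector (axis times angle).
In Python, from cell import robot, grip, kin, viewer gives the robot as it stands. Calls block until the motion is done:
- robot.movep(position, orientation): joint-space move of the TCP to a pose.
- robot.servo_line(position, feed=150, rotation=None): straight line of the TCP; rotation=None keeps the orientation; feed is the mean speed in mm/s.
- robot.goto_joints(angles): joint-space move.
- grip(opening, newtons=None): opening from 0.0 (shut) to 1.0 (fully open); newtons is the grip in N (None keeps the last); returns when the fingers have stopped.
- robot.hold(seconds).
- kin.ik(position, orientation): joint angles nearest the present ones, or None.
- robot.observe(): the state.
- viewer.read_camera(name): name is "scene" or "top" or "wrist"; returns the picture (400x640x3 uint8, red, green, blue); there is no depth.
- viewer.camera_info(name): a dict with "camera_matrix" (3x3 intrinsics, pixels), "R" (3x3) and "t" (3): a world point X has camera coordinates R X + t. Camera axes: x right, y down, z forward; pixel columns grow to the right and rows downward; lengths in mm; the calibration is good to about 2 mm. A picture is of the moment at which its call begins: read the wrist's pose just before it. camera_info takes no time and is no camera call; for the wrist camera it gives the pose at the moment of the call.
A pose or a line that the arm cannot do raises robot.IKError and nothing moves.
- robot.job_done(): hands the job in, once; it reports no verdict.
Trained networks look in the newest picture that a camera, given by its name, has taken for a name from the list of things; names that differ only in an ending like _2 or _b are one class to them, and where a whole thing is asked for, a point or a joint stands for the part that bears it (a point fixed in the world has none). Each returns a list of dicts, best first, with "confidence" (0 to 1); they miss things now and then, are a little off and sometimes report something else, mostly with a low value. They report only what shows in the picture. A call takes as long as a camera call. They do not tell look-alikes from the thing itself.
- viewer.silhouettes(name, camera): "mask" (400x640 bool, what is visible of it).
- viewer.pinpoint(name, camera): "at" ([x, y, z] in mm, in the coordinates of the camera as it stood for that picture, good to about 4 mm: a listed point, or the origin of a listed thing).
The state is a dict: "t": time; "joints": joint angles; "joint_velocities": joint speeds; "joint_torque": joint torques, N m; "tcp_pos": TCP position; "tcp_rot": TCP orientation; "contact_force": force on the tool from outside, world axes, zero at the start; "wrist_torque": the same for the moment, N m; "grip_width": opening from 0.0 (shut) to 1.0 (fully open).
Only numpy, scipy, OpenCV 4.12 (cv2) and the standard library are available. Lean on these libraries where they do the work, as an engineer would, in place of code of your own. Each camera call takes 0.05 s, during which the arm holds its last target. There are 200 camera calls.

### The job

Fit the larger of the two open spring clips to the spindle of the aluminium fixture: set it on the deck and push it in between the guide cheeks, mouth first, into the spindle's groove until it snaps fully home, then let go so that the spindle springs back. The spindle gives way on its spring as you push: keep pushing past that until the clip clicks, but stop well short of the spindle's end stop, and leave the other things where they are.

Things in the scene. Friction and masses are not known exactly. Their poses are not given: they have to be found in the camera images.
- groove (a point): centre of the groove of the vertical steel spindle, 4 mm above the fixture's deck: a neck 20 mm thick, 11.5 mm high from the deck up. Axes are the fixture's: x is the way the clip is pushed in, z up
- spindle_top (a point): top of the same spindle, 40.5 mm above the deck, axes as the groove's. Its head is 30 mm wide and begins 11.5 mm above the deck. The spindle stands on a carriage that slides along +x only, against a spring that brings it back: it yields steadily under the push, 30 mm in all to its end stop, which about 22 N of push reaches
- lane_mouth (a point): point on the deck between the splayed lead-ins of the two steel guide cheeks, 70 mm before the spindle at rest; axes as the groove's. The cheeks are 24 mm high, 55 mm apart inside, beside the spindle from 55 mm before it to 45 mm behind it; the splayed lead-ins reach to 85 mm before it, where they are 85 mm apart inside
- deck_start (a point): point on the fixture's flat deck (45 mm above the bench), on the lane's centre line, 95 mm before the spindle at rest; axes as the groove's. The aluminium deck is 120 mm wide and begins 55 mm farther back; here, before the cheeks, there is room to set the clip down
- clip_bore (a point): the larger steel clip, 54 mm long, 44 mm wide, plate 8 mm thick: its bore centre, half-way up the plate (4 mm above the underside). Axes: x points out of its open mouth, z up. The flared mouth ends 20 mm ahead of this point, the square back lies 34 mm behind it. Home, this point lies at the groove. About 180 g, oiled and slippery
- clip_tab (a point): centre of the upright tab along the back of the larger clip, 12 mm above the underside, 29 mm behind the bore: 10 mm thick along x, 36 mm wide along y, 24 mm high from the underside (16 mm above the plate). Its back face is the clip's square back. Grip it across thickness or width, or push it from behind; in the lane there is no room for fingers beside it or, once home, before it
- clip_left (a joint): opening of the larger clip's left spring jaw, rad: 0 closed, about 0.09 as it passes the neck. Pushed from behind, the clip clicks over the neck at about 8 to 13 N, when the force drops and then rises again; at 15 to 17 N of push it is surely home. It is not home before the click, however far the spindle has yielded
- clip_right (a joint): the same for the right jaw
- spindle (a joint): how far the spindle has yielded, m: 0 at rest, 0.030 at the end stop; stay below 0.028
- small_clip_bore (a point): bore centre of the other clip: same shape, two thirds the size (37 mm long, 30 mm wide), too small for this spindle; not needed
- insert_a: small standing glass insert, 22 mm wide, 61 mm high; a bystander, origin under its foot
- beaker: glass beaker, 74 mm wide, 87 mm high, bystander; origin under its centre
- cotton_roll: white cotton roll, 63 mm wide, 35 mm high, bystander; origin under its centre
- plug_a: light grey plug, 24 mm wide, 22 mm high, standing near the clips; bystander, origin under its centre
- plug_b: light grey plug, 24 mm wide, 22 mm high, left of the fixture; bystander, origin under its centre
Not all that is in view belongs to the job. Leave any purple or yellow look-alike of the part that bears clip_bore alone.

How it is judged (in metres and radians):
On the way:
1. the clip has been set on the deck in the lane before the spindle (x of clip_bore in the frame of groove between -0.16 and -0.02 m and y of clip_bore in the frame of groove between -0.03 and 0.03 m and z of clip_bore in the frame of groove between -0.006 and 0.006 m), for 0.1 s.
At the end, for the whole second after the job is handed in: The larger clip's bore lies within 4 mm of the spindle's axis, flat in the groove (within 6 mm in height, 7 degrees), both jaws sprung closed (under 0.05 rad), the spindle back within 5 mm of its rest position, the clip at rest and let go (horizontal distance between clip_bore and groove below 0.004 m and z of clip_bore in the frame of groove between -0.004 and 0.006 m and angle between clip_bore's own z axis and vertical below 0.12 rad and value of joint each of clip_left, clip_right below 0.05 rad and value of joint spindle below 0.005 m and linear speed of clip below 0.02 m/s); the robot touches nothing.
It fails at once if the spindle is rammed onto its end stop (yielded more than 28 mm) (value of joint spindle above 0.028 m).
It fails at once if the other clip or a bystander is pushed away by more than 3 cm (distance of any of small_clip_bore, insert_a, beaker, cotton_roll, plug_a, plug_b from where it was at the start of the episode above 0.03 m).
It also fails if it takes over 54 s, if anything falls off the work surface, if the arm or the gripper's body presses on something with over 40 N, if the wrist force passes 120 N, or if a joint passes its speed limit or range.

## Working session

There is one attempt and no reset: what is moved stays moved. The work goes in short steps, each a Python script; the robot and the scene stay as the last script left them, time stands still between calls to the robot, and variables do not carry over. Pictures are saved under pics/ and viewed, about 8 in all and at most 12, crops included, and the job is handed in when it is done.

```bash
mkdir -p pics; ls; cat > h.py <<'E'
import numpy as np,cv2
from cell import robot,grip,kin,viewer
from scipy.spatial.transform import Rotation as Rn
def toW(p,ci): return np.array(ci["R"]).T@(np.array(p)-np.array(ci["t"]))
def proj(X,ci):
    c=np.array(ci["R"])@np.array(X)+np.array(ci["t"]); u=np.array(ci["camera_matrix"])@c; return u[:2]/u[2]
def atz(px,z,ci):
    R=np.array(ci["R"]);t=np.array(ci["t"]);d=R.T@np.linalg.inv(ci["camera_matrix"])@np.array([px[0],px[1],1.]);c=-R.T@t
    return c+d*(z-c[2])/d[2]
def save(n,im,s=1):
    cv2.imwrite("pics/"+n,cv2.resize(im[:,:,::-1],None,fx=s,fy=s,interpolation=cv2.INTER_CUBIC))
E
python3 - <<'E'
from h import *
np.set_printoptions(precision=1,suppress=True)
for c in["top","scene"]:
    im=viewer.read_camera(c);save(c+"0.png",im,1.25);ci=viewer.camera_info(c)
    for n in["groove","spindle_top","lane_mouth","deck_start","clip_bore","clip_tab","plug_a","plug_b","beaker","insert_a","cotton_roll"]:
        for r in viewer.pinpoint(n,c)[:4]:
            w=toW(r["at"],ci);print(c,n,round(r["confidence"],2),w,proj(w,ci)*1.25)
o=robot.observe();print(o["t"],o["tcp_rot"],o["contact_force"])
E
```

```text
pics
top groove 0.41 [594.6  98.7  48.6] [363.5 224.5]
top spindle_top 0.48 [595.   98.6  84.9] [362.9 221.5]
top lane_mouth 0.77 [531.1  83.3  46.4] [369.6 252. ]
top deck_start 0.64 [502.6  71.6  42.4] [374.4 264.6]
top clip_bore 0.68 [ 444.8 -237.4    6.9] [505.5 293.2]
top clip_bore 0.63 [ 425.5 -118.5    4. ] [454.9 300.5]
top clip_bore 0.53 [636.1 -85.1   4.7] [441.4 212.1]
top clip_bore 0.25 [504.6  76.7  44.4] [372.2 263.6]
top clip_tab 0.68 [ 426.9 -215.2   13.3] [496.6 300.5]
top clip_tab 0.55 [ 441.4 -146.8    9.5] [467.2 293.8]
top clip_tab 0.5 [648.2 -59.   13.9] [430.9 206.2]
top plug_a 0.6 [ 515.1 -292.2   -3.5] [527.3 264.4]
top plug_a 0.54 [431.3 330.5  -1.5] [263.7 294.7]
top plug_b 0.6 [ 515.1 -292.2   -3.5] [527.3 264.4]
top plug_b 0.54 [431.3 330.5  -1.5] [263.7 294.7]
top beaker 0.97 [667.2 309.   -1.8] [277.3 196.5]
top insert_a 0.45 [610.1 303.8  -5.1] [278.7 220.2]
top cotton_roll 0.94 [531.8 341.9  -0.3] [260.7 252.1]
scene groove 0.78 [595. 102.  50.] [424.6 240. ]
scene spindle_top 0.77 [595.6 101.2  90.6] [425.6 225.6]
scene lane_mouth 0.67 [533.7  86.4  
[... 190 characters left out ...]
scene clip_bore 0.71 [ 439.9 -235.6    3.7] [481.2 424.9]
scene clip_bore 0.59 [ 423.9 -115.3    8.4] [426.5 377.3]
scene clip_bore 0.51 [607.6 300.8  -2.1] [370.5 199.7]
scene clip_tab 0.87 [648.4 -62.9  10.6] [501.3 292.3]
scene clip_tab 0.69 [ 433.  -139.1   15.3] [439.9 382.1]
scene plug_a 0.6 [428.1 326.2   1.6] [292.3 229.1]
scene plug_a 0.53 [ 517.7 -297.7   -2.3] [541.9 426.8]
scene plug_b 0.6 [428.1 326.2   1.6] [292.3 229.1]
scene plug_b 0.53 [ 517.7 -297.7   -2.3] [541.9 426.8]
scene beaker 0.73 [657.9 306.2   1.9] [387.7 187.1]
scene cotton_roll 0.83 [529.3 344.6  -0.1] [328.7 203.4]
scene cotton_roll 0.28 [ 442.  -237.     5.7] [482.8 424.3]
1.2 [ 0.4  1.5 -0.4] [-0.4 -0.2  0. ]
```

View pics/scene0.png

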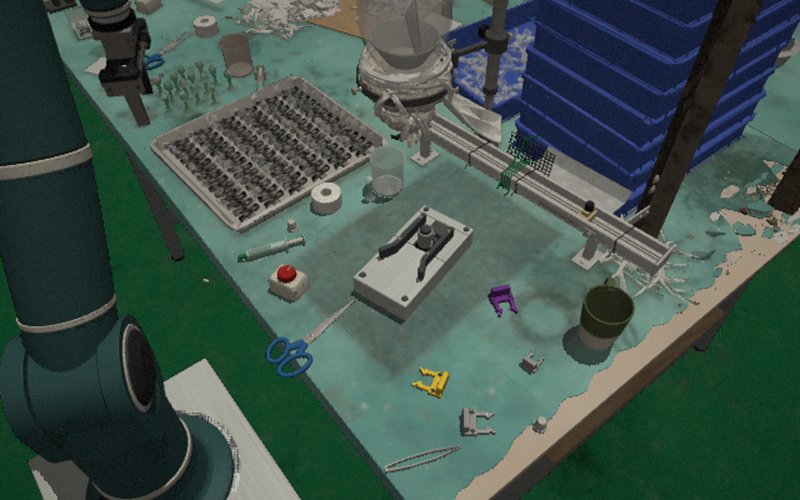

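View pics/top0.png

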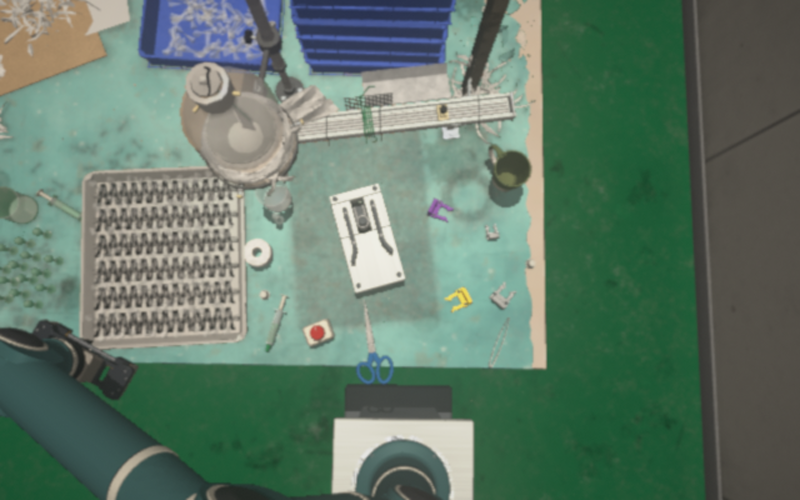

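Candidates for clip_bore (scene image): grey (478,421), yellow (432,381), purple (502,299), small grey (532,362). The larger bare-steel one is at (478,421), top (503,294). I'll confirm it with the wrist camera, looking at the fixture on the way.

```bash
cat >> h.py <<'E'
def ori(a):
    "tool down, tool y (jaw direction) at world yaw a"
    x=np.array([0,0,-1.]);y=np.array([np.cos(a),np.sin(a),0]);return Rn.from_matrix(np.c_[x,y,np.cross(x,y)]).as_rotvec()
def look(names,n=None,s=1):
    ci=viewer.camera_info("wrist");im=viewer.read_camera("wrist")
    if n: save(n,im,s)
    for k in names:
        for r in viewer.pinpoint(k,"wrist")[:3]:
            w=toW(r["at"],ci);print(k,round(r["confidence"],2),w.round(1),proj(w,ci).round())
    return ci,im
E
python3 - <<'E'
from h import *
np.set_printoptions(precision=3,suppress=True)
o=robot.observe();M=Rn.from_rotvec(o["tcp_rot"]).as_matrix();print(M)
ci=viewer.camera_info("wrist");c=-np.array(ci["R"]).T@ci["t"];print("cam in tool",M.T@(c-o["tcp_pos"]),(M.T@np.array(ci["R"]).T))
# candidates for jaw direction along fixture y, both half turns
for a in [0.28+np.pi/2,0.28-np.pi/2]:
    print(a,kin.ik([500,70,250],ori(a)))
for a in [0.5,0.5+np.pi,-2,-2+np.pi]:
    print(a,kin.ik([440,-235,200],ori(a)))
E
```

```text
[[ 0.     0.45   0.893]
 [ 0.     0.893 -0.45 ]
 [-1.     0.     0.   ]]
cam in tool [-195.748    0.63   -75.474] [[ 0.    -0.267  0.964]
 [ 1.    -0.    -0.   ]
 [ 0.001  0.964  0.267]]
1.8507963267948966 [-0.391  0.152  0.207  1.892 -0.035  1.101  1.681]
-1.2907963267948965 [-0.781  0.16   0.651  1.914 -0.109  1.102 -1.377]
0.5 [-0.321  0.242  0.873  1.995 -0.22   1.     1.158]
3.641592653589793 [-0.634  0.469  1.376  2.006 -0.522  1.098 -1.666]
-2 [-0.443  0.283  1.037  2.    -0.288  1.014 -1.269]
1.1415926535897931 [-0.305  0.239  0.852  1.994 -0.213  0.999  1.792]
```

```bash
python3 - <<'E'
from h import *
robot.movep([490,70,260],ori(1.85))
look(["groove","spindle_top","lane_mouth","deck_start"],"fix.png",1.2)
robot.movep([430,-220,200],ori(0.68))
look(["clip_bore","clip_tab","small_clip_bore"],"clip.png",1.2)
print(robot.observe()["t"])
E
```

```text
groove 0.72 [596.9 105.1  45.2] [326. 247.]
spindle_top 0.78 [596.1 103.6  83.3] [325. 257.]
lane_mouth 0.79 [527.   85.4  46.8] [326. 203.]
lane_mouth 0.46 [594.1 103.3  84.1] [325. 256.]
deck_start 0.85 [504.7  75.4  46.9] [324. 187.]
clip_bore 0.96 [ 443.  -238.8    5.6] [321. 196.]
clip_bore 0.81 [635.9 -88.2   3.6] [491. 199.]
clip_tab 0.85 [ 420.1 -220.     7.8] [317. 176.]
clip_tab 0.83 [647.7 -61.2   9.7] [514. 191.]
clip_tab 0.6 [ 437.3 -137.4   10.9] [366. 137.]
small_clip_bore 0.6 [ 593.7 -202.4    1.2] [414. 238.]
small_clip_bore 0.26 [ 512.6 -298.9    2.9] [332. 253.]
4.8
```

View pics/fix.png

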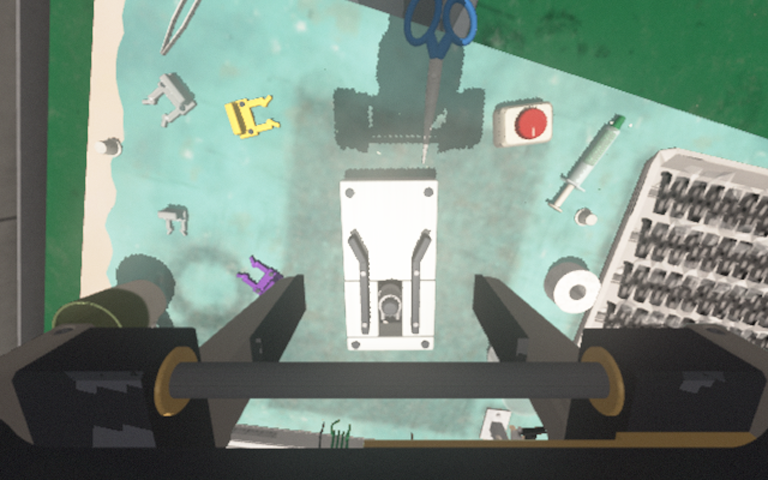

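View pics/clip.png

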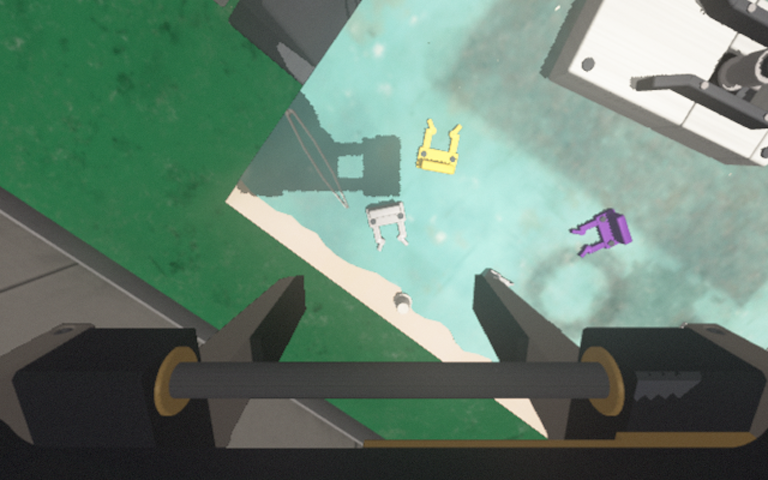

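The larger steel clip is at (385,222) in clip.png. It's bare grey, with its tab toward the robot and its mouth toward the plug at (403,302). The yellow look-alike is at (440,150) and the purple at (603,232). The fixture is at (390,265) in fix.png and lies almost upright in the picture, so its yaw is about 0.28. Next is a closer look at the clip, and the fixture yaw from its screws.

```bash
python3 - <<'E'
from h import *
np.set_printoptions(precision=3,suppress=True)
robot.movep([424,-218,75],ori(0.68))
ci,im=look(["clip_bore","clip_tab"])
m=viewer.silhouettes("clip_bore","wrist")
for r in m[:3]:
    ys,xs=np.nonzero(r["mask"]);print(r["confidence"],len(xs),xs.mean(),ys.mean(),xs.min(),xs.max(),ys.min(),ys.max())
r=min(m,key=lambda r:abs(np.nonzero(r["mask"])[1].mean()-320))
ys,xs=np.nonzero(r["mask"]);x0,x1,y0,y1=max(xs.min()-20,0),xs.max()+20,max(ys.min()-20,0),ys.max()+20
save("clipz.png",im[y0:y1,x0:x1],5);print("crop",x0,y0)
np.savez("ci.npz",**ci)
# fixture yaw from screws, camera pose of fix.png recomputed from tool mounting
M=Rn.from_rotvec(ori(1.85)).as_matrix()
o=robot.observe();M2=Rn.from_rotvec(o["tcp_rot"]).as_matrix()
T=M2.T@np.array(ci["R"]).T; c=M2.T@(-np.array(ci["R"]).T@ci["t"]-o["tcp_pos"])
Rf=(M@T).T; cf=M@c+np.array([490,70,260]);cif=dict(R=Rf,t=-Rf@cf,camera_matrix=ci["camera_matrix"])
P=[atz(np.array(p)/1.2,45,cif) for p in[(351,192),(431,192),(425.5,345),(352,345)]]
print(np.array(P));d1=P[3]-P[0];d2=P[2]-P[1];print(np.arctan2(d1[1],d1[0]),np.arctan2(d2[1],d2[0]),sum(P)/4)
E
```

```text
clip_bore 0.91 [ 442.3 -238.9    4.4] [324. 229.]
clip_bore 0.84 [637.6 -84.7   4.2] [570. 232.]
clip_bore 0.66 [ 418.4 -111.8    1.5] [392. 111.]
clip_tab 0.98 [ 436.8 -137.6    9.9] [389. 147.]
clip_tab 0.69 [ 423.2 -216.6    9.7] [323. 203.]
clip_tab 0.56 [647.9 -60.1   7.7] [599. 221.]
0.98 1500 326.13866666666667 212.82 301 350 190 247
0.77 1790 388.4625698324022 132.79664804469274 362 416 92 158
0.55 2339 586.0346301838392 224.3710987601539 541 621 198 254
crop 281 170
[[477.025  17.926  45.   ]
 [450.419 110.846  45.   ]
 [651.54  167.705  45.   ]
 [679.41   70.82   45.   ]]
0.2556338486832142 0.27552205621945564 [564.599  91.824  45.   ]
```

View pics/clipz.png

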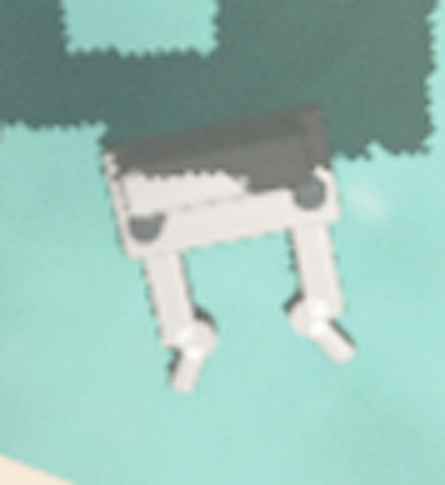

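```bash
python3 - <<'E'
from h import *
np.set_printoptions(precision=2,suppress=True)
ci=dict(np.load("ci.npz"))
f=lambda u,v,z:atz((281+u/5,170+v/5),z,ci)
for n,a,b,z in[("platefront",(130,258),(340,217),8),("tabtop back",(106,152),(320,104),24),("tab front bottom",(130,212),(325,172),8)]:
    A=f(*a,z);B=f(*b,z);d=B-A;print(n,A,B,(A+B)/2,np.linalg.norm(d),"mouth yaw",np.arctan2(d[1],d[0])-np.pi/2)
o=robot.observe();print(o["tcp_pos"],o["t"])
E
```

```text
platefront [ 422.89 -242.13    8.  ] [ 449.7 -209.5    8. ] [ 436.3  -225.82    8.  ] 42.22673141941621 mouth yaw -0.6879513244082297
tabtop back [ 404.14 -223.74   24.  ] [ 428.66 -192.4    24.  ] [ 416.4  -208.07   24.  ] 39.79460976436559 mouth yaw -0.6637177379840968
tab front bottom [ 417.01 -234.61    8.  ] [ 441.49 -204.33    8.  ] [ 429.25 -219.47    8.  ] 38.933525930774714 mouth yaw -0.679880827037252
[ 425.8  -218.47   76.78] 5.5667
```

```bash
python3 - <<'E'
from h import *
np.set_printoptions(precision=2,suppress=True)
a=0.896
robot.movep([423,-216,50],ori(a));robot.hold(.2)
ci,im=look(["clip_tab","clip_bore"],"pre.png",1.2)
robot.servo_line([423,-216,9.5],feed=60);robot.hold(.2)
o=robot.observe();print(o["tcp_pos"],o["contact_force"],Rn.from_rotvec(o["tcp_rot"]).as_matrix()[:,1])
grip(0.0,30);o=robot.observe();print("w",o["grip_width"]*92,o["contact_force"])
robot.servo_line([423,-216,130],feed=120);robot.hold(.2)
o=robot.observe();print("w",o["grip_width"]*92,o["contact_force"],o["t"])
save("held.png",viewer.read_camera("wrist")[150:330,200:440],3)
E
```

```text
clip_tab 0.92 [ 421.  -218.6   11.3] [320. 212.]
clip_tab 0.63 [ 435.7 -136.4    8.2] [406. 166.]
clip_bore 0.88 [ 418.1 -111.2    3.1] [417. 130.]
clip_bore 0.69 [ 441.7 -238.4    3.4] [317. 239.]
[ 423.34 -216.08    9.85] [ 0.23  0.14 -0.8 ] [0.62 0.78 0.  ]
w 0.18148543372911013 [ 0.32 -0.01  0.58]
w 0.8251103926386005 [ 0.77 -0.49  0.85] 9.9667
```

View pics/held.png

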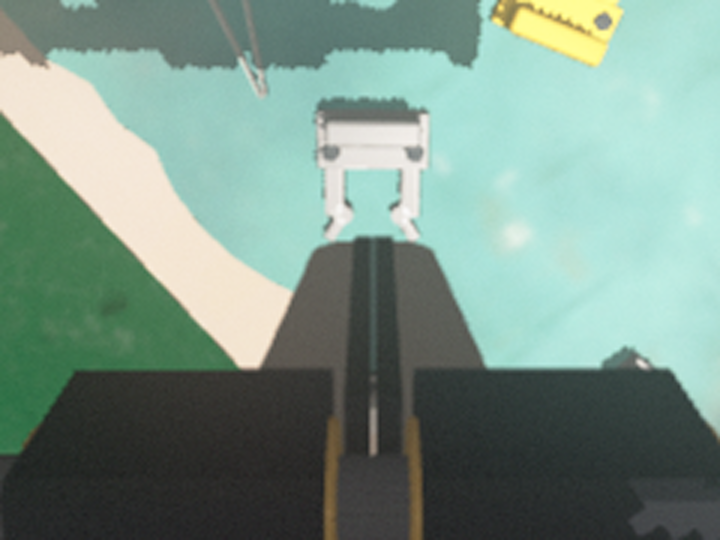

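The gripper missed. The clip still lies untouched at crop (372,140). I misread the tab edges: the dark strip is its back face, so the tab sits farther back than I assumed. I'll recompute from this picture.

```bash
python3 - <<'E'
from h import *
np.set_printoptions(precision=2,suppress=True)
o=robot.observe();print(o["tcp_pos"])
ci=viewer.camera_info("wrist");u=np.array([.781,-.625])
f=lambda x,y,z:atz((200+x/3,150+y/3),z,ci)
for n,x,y,z,off in[("backbottom",371,109,0,5),("tabfronttop",373,145,24,-5),("tabbacktop",373,122,24,5),("bore from tips",373,238,4,-49)]:
    p=f(x,y,z);print(n,p,"tab centre",p[:2]+off*u)
for x in(320,428,324,422): print(x,f(x,110,0),f(x,145,24))
print(Rn.from_rotvec(o["tcp_rot"]).as_matrix().T@np.array([u[0],u[1],0]))
E
```

```text
[ 422.65 -215.97  129.5 ]
backbottom [ 418.95 -212.91    0.  ] tab centre [ 422.86 -216.03]
tabfronttop [ 425.96 -217.53   24.  ] tab centre [ 422.05 -214.4 ]
tabbacktop [ 419.16 -212.09   24.  ] tab centre [ 423.07 -215.22]
bore from tips [ 460.49 -245.16    4.  ] tab centre [ 422.22 -214.53]
320 [ 406.72 -228.83    0.  ] [ 413.74 -232.79   24.  ]
428 [ 433.3  -195.64    0.  ] [ 438.64 -201.7    24.  ]
324 [ 407.7 -227.6    0. ] [ 414.66 -231.63   24.  ]
422 [ 431.82 -197.49    0.  ] [ 437.26 -203.43   24.  ]
[-0.  0.  1.]
```

```bash
python3 - <<'E'
from h import *
np.set_printoptions(precision=2,suppress=True)
ci=dict(np.load("ci.npz"));u=np.array([.781,-.625])
f=lambda u,v,z:atz((281+u/5,170+v/5),z,ci)
for a,b,z,off in[((106,152),(320,104),0,5),((130,212),(325,172),24,-5)]:
    m=(f(*a,z)+f(*b,z))/2;print("old tab centre",m[:2]+off*u,np.linalg.norm(f(*a,z)-f(*b,z)))
ci=viewer.camera_info("wrist");o=robot.observe();print("tcp px in held crop",(proj(o["tcp_pos"],ci)-[200,150])*3)
grip(0.55,30);robot.hold(.1)
o=robot.observe();print(o["grip_width"],o["tcp_pos"])
im=viewer.read_camera("wrist")
for p in [o["tcp_pos"],[422.6,-215,24],[422.6,-215,10]]: print(proj(p,ci))
pre=cv2.imread("pics/pre.png");a=im[:,:,::-1].copy()
v=np.hstack([cv2.resize(pre,(640,400))[150:330,200:440],a[150:330,200:440]])
cv2.imwrite("pics/cmp.png",cv2.resize(v,(800,300),interpolation=cv2.INTER_CUBIC));print(o["t"])
E
```

```text
old tab centre [ 424.1  -215.95] 43.65715247131781
old tab centre [ 422.19 -212.68] 36.56732829646257
tcp px in held crop [369.87 239.23]
0.5537445778939728 [ 423.02 -216.01  130.01]
[323.56 230.4 ]
[324.22 194.65]
[324.22 191.71]
10.975
```

View pics/cmp.png

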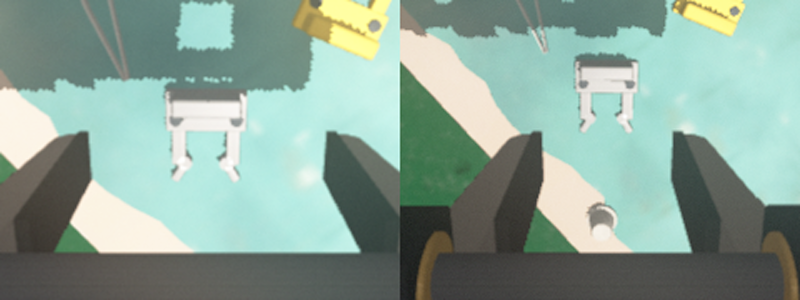

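```bash
python3 - <<'E'
from h import *
np.set_printoptions(precision=2,suppress=True)
robot.servo_line([422.8,-215.5,9.5],feed=90);robot.hold(.2)
ims=[viewer.read_camera("wrist")[150:330,200:440]]
o=robot.observe();print(o["tcp_pos"],o["contact_force"],o["grip_width"])
for w in(.42,.36,.3):
    grip(w,40);o=robot.observe();print(w,o["grip_width"]*92,o["contact_force"],o["wrist_torque"],o["t"])
ims.append(viewer.read_camera("wrist")[150:330,200:440])
v=np.hstack(ims);save("cl.png",v,1.667)
E
```

```text
[ 423.07 -215.53    9.8 ] [ 0.49 -0.02 -0.14] 0.5476068419824939
0.42 38.4107234053881 [ 0.18 -0.25 -0.56] [-0.02  0.02  0.  ] 13.15
0.36 33.365524746428584 [ 0.01 -0.4  -0.85] [-0.04 -0.01 -0.01] 13.45
0.3 28.072398731950617 [-0.38 -0.27  0.18] [-0.07  0.04 -0.01] 13.75
```

View pics/cl.png

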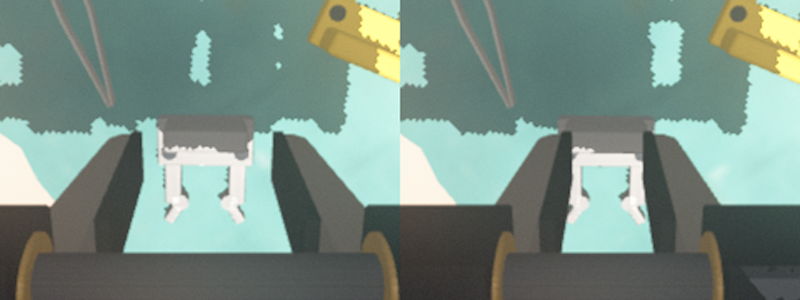

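The fingers are at a 28 mm opening with no contact, so they aren't beside the tab: they're either above it or in front of it. I'll feel downwards gently.

```bash
python3 - <<'E'
from h import *
np.set_printoptions(precision=2,suppress=True)
p=np.array(robot.observe()["tcp_pos"])
for i in range(1,9):
    robot.servo_line([422.8,-215.5,9.5-i],feed=30)
    o=robot.observe();print(o["tcp_pos"],o["contact_force"],o["wrist_torque"])
    if o["contact_force"][2]>4: break
robot.servo_line([422.8,-215.5,9.5],feed=60)
print(o["t"])
E
```

```text
[ 422.75 -215.48    8.42] [0.02 0.42 0.35] [ 0.   -0.02 -0.03]
[ 422.75 -215.48    7.42] [0.67 0.05 0.59] [-0.03 -0.03 -0.02]
[ 422.73 -215.49    6.43] [0.03 0.33 0.5 ] [0.01 0.02 0.01]
[ 422.75 -215.49    5.44] [ 0.03  1.05 -0.34] [-0.02 -0.03  0.04]
[ 422.74 -215.49    4.44] [-0.24 -0.03 -1.22] [-0.01 -0.02  0.01]
[ 422.74 -215.47    3.44] [0.02 0.12 0.22] [ 0.02 -0.    0.02]
[ 422.74 -215.46    2.42] [-0.44  0.01  0.53] [-0.    0.03 -0.01]
[ 422.72 -215.48    1.44] [-0.03  0.19  0.12] [-0.02 -0.01 -0.04]
15.8
```

```bash
python3 - <<'E'
from h import *
np.set_printoptions(precision=1,suppress=True)
o=robot.observe();print(o["tcp_pos"],o["grip_width"],Rn.from_rotvec(o["tcp_rot"]).as_matrix().round(3).tolist())
V=[]
for c,s in(("scene",5),("top",5)):
    im=viewer.read_camera(c);ci=viewer.camera_info(c);p=proj([423,-216,10],ci)
    x,y=int(p[0])-40,int(p[1])-60
    cr=cv2.resize(im[y:y+100,x:x+80],None,fx=s,fy=s,interpolation=cv2.INTER_CUBIC)
    for q,col in(([423,-216,10],(255,0,0)),([423,-216,29],(255,0,255)),([442,-238,4],(0,0,255))):
        a=((proj(q,ci)-[x,y])*s).astype(int);cv2.circle(cr,tuple(int(k) for k in a),3,col,-1)
    V.append(cr)
save("side.png",np.hstack(V))
E
```

```text
[ 423.3 -215.7   10.1] 0.30270984251793676 [[0.001, 0.625, 0.781], [-0.0, 0.781, -0.625], [-1.0, 0.0, 0.001]]
```

View pics/side.png

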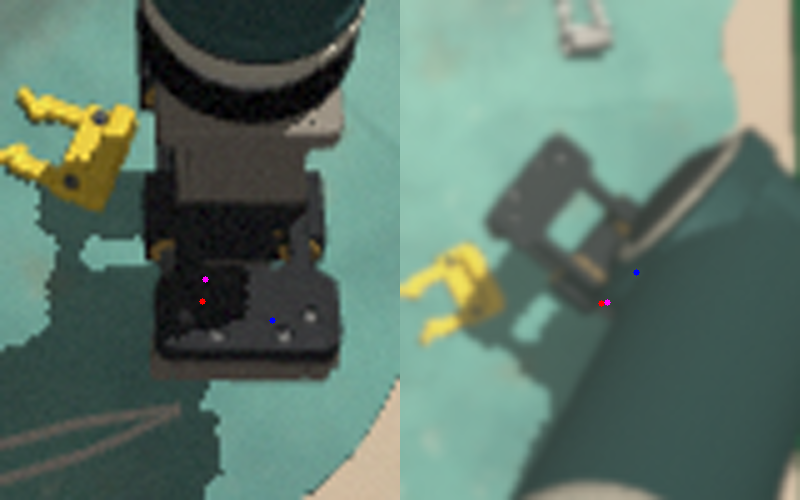

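The picture shows only the gripper body hiding the clip. But the wrist picture gives a fingertip scale of 1.56 px/mm, where the nominal TCP depth would give about 1.35. That puts the real tips about 25 mm above the reported TCP, which fits feeling no contact at z=1.4. I'll descend lower in force-checked steps with the fingers open, then close.

```bash
python3 - <<'E'
from h import *
np.set_printoptions(precision=2,suppress=True)
print(viewer.camera_info("wrist")["camera_matrix"][0])
grip(0.6,30)
for z in(4,0,-4,-8,-11,-14):
    robot.servo_line([422.8,-215.5,z],feed=60)
    o=robot.observe();print(o["tcp_pos"],o["contact_force"])
    if o["contact_force"][2]>4: break
else:
    grip(0.3,30)
    o=robot.observe();print("w",o["grip_width"]*92,o["contact_force"],o["t"])
save("low.png",viewer.read_camera("wrist")[150:330,200:440],3)
E
```

```text
[281.53   0.   323.96]
[ 422.42 -215.35    3.55] [-0.06 -0.54 -0.33]
[ 422.54 -215.44   -0.29] [-0.28 -0.65  0.04]
[ 422.59 -215.44   -4.24] [ 0.08  0.37 -0.54]
[ 422.56 -215.41   -8.25] [0.52 0.85 0.75]
[ 422.66 -215.45  -11.17] [-0.76  0.81 -0.16]
[ 422.68 -215.47  -14.16] [-0.34 -0.05  0.49]
w 35.09526863097088 [-0.03 -0.52  0.45] 18.6917
```

The tab is gripped, 35 mm across. I'll lift it, carry it to the fixture and re-measure the deck there with the arm settled.

```bash
python3 - <<'E'
from h import *
np.set_printoptions(precision=3,suppress=True)
grip(0.2,45)
robot.servo_line([422.7,-215.5,120],feed=150)
o=robot.observe();print("w",o["grip_width"]*92,o["contact_force"])
robot.movep([476,65,230],ori(.28+np.pi/2));robot.hold(.3)
o=robot.observe();print("w",o["grip_width"]*92,o["tcp_pos"],o["contact_force"],o["t"])
ci,im=look(["groove","spindle_top","lane_mouth","deck_start"],"fix2.png",1.2)
np.savez("ci2.npz",**ci)
y=Rn.from_rotvec(o["tcp_rot"]).as_matrix()[:,2];print("toolz yaw",np.arctan2(y[1],y[0]))
E
```

```text
w 34.89397512729654 [ 0.228 -0.016 -1.39 ]
w 34.92928854430152 [475.953  64.09  229.708] [-0.764 -0.577 -2.157] 21.4667
groove 0.58 [595.1 103.5  46. ] [327. 264.]
spindle_top 0.63 [595.9 102.1  85.2] [326. 278.]
lane_mouth 0.88 [529.7  87.8  44.8] [329. 221.]
lane_mouth 0.47 [ 514.4 -298.9    3.2] [ 77. 133.]
deck_start 0.65 [595.3 103.9  83.8] [328. 277.]
toolz yaw 0.2781229334676339
```

View pics/fix2.png

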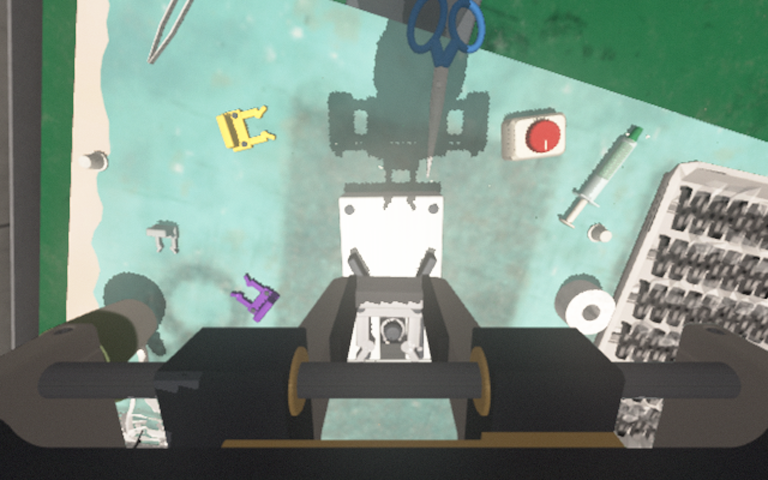

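The clip hangs straight between the fingers at (390,300), with the spindle seen through its arms at (393,330). The deck's near edge runs (340,197)–(442,196), with screws at (349,210) and (433,210).

```bash
python3 - <<'E'
from h import *
np.set_printoptions(precision=2,suppress=True)
ci=dict(np.load("ci2.npz"))
P={}
for n,p,z in[("eL",(340,197),45),("eR",(442,196),45),("s1",(349,210),45),("s2",(433,210),45),("spin",(393,329),85.5),("lL",(357,252),69),("lR",(431,252),69)]:
    P[n]=atz(np.array(p)/1.2,z,ci);print(n,P[n])
def yaw(a,b): d=b-a;return np.arctan2(d[1],d[0])
print("edge yaw",yaw(P["eR"],P["eL"]),yaw(P["s2"],P["s1"]),"(lane = +pi/2 or -)")
m=(P["eL"]+P["eR"])/2;g=np.array([595.5,102.5,45]);print(m,"lane yaw edge->groove",yaw(m,g),np.linalg.norm((g-m)[:2]))
ms=(P["s1"]+P["s2"])/2;print("screws->groove",yaw(ms,g))
im=viewer.read_camera("top");ct=viewer.camera_info("top")
hsv=cv2.cvtColor(im,cv2.COLOR_RGB2HSV)
E
```

```text
eL [468.98   5.68  45.  ]
eR [436.4  115.85  45.  ]
s1 [480.56  19.04  45.  ]
s2 [454.35 111.01  45.  ]
spin [589.97 102.26  85.5 ]
lL [518.76  40.56  69.  ]
lR [496.37 119.09  69.  ]
edge yaw -1.283331477643812 -1.2931220113041324 (lane = +pi/2 or -)
[452.69  60.77  45.  ] lane yaw edge->groove 0.2843177046585412 148.78359093002598
screws->groove 0.2847097720440277
```

```bash
cat >> h.py <<'E'
YAW=0.284;G=np.array([595.,102.3]);D=np.array([np.cos(YAW),np.sin(YAW)]);N=np.array([-D[1],D[0]])
def at(s,z,n=0): return np.r_[G+s*D+n*N,z]
E
python3 - <<'E'
from h import *
np.set_printoptions(precision=2,suppress=True)
q=ori(YAW+np.pi/2)
robot.movep(at(-124,70),q);robot.hold(.2)
f0=np.array(robot.observe()["contact_force"])
robot.servo_line(at(-124,36),feed=80)
for z in np.arange(35,27,-.7):
    robot.servo_line(at(-124,z),feed=20);o=robot.observe();df=np.array(o["contact_force"])-f0
    if df[2]>3: break
print("set",o["tcp_pos"],df,o["t"])
grip(.58,30)
robot.servo_line(at(-124,72),feed=120)
robot.servo_line(at(-154,72),feed=120)
grip(0.,30);robot.hold(.1)
ci,im=look(["clip_bore","clip_tab"],"set.png",1.2)
print(robot.observe()["t"])
E
```

```text
set [476.06  67.55  31.03] [-1.85 -1.18  4.03] 24.975
clip_bore 0.77 [634.7 -87.    6.9] [147. 327.]
clip_bore 0.7 [ 421.4 -111.7   -0.4] [153. 127.]
clip_tab 0.96 [ 436.8 -134.9    9.1] [118. 136.]
clip_tab 0.74 [645.7 -61.2   7.4] [169. 341.]
27.4417
```

View pics/set.png

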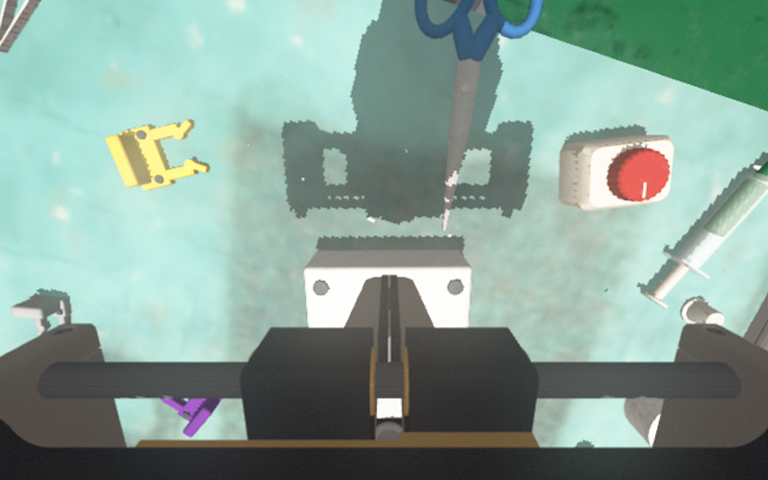

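The gripper hides the clip here. It touched the deck at TCP z=31.0 (expected 30.8), and the closed fingers stand centred between the two screws at (320,287) and (456,287). Next I lower them behind the tab and push under force control.

```bash
cat > push.py <<'E'
from h import *
np.set_printoptions(precision=2,suppress=True)
robot.servo_line(at(-156,34),feed=120)
z=34
while z>24:
    z-=2;robot.servo_line(at(-156,z),feed=40)
    if robot.observe()["contact_force"][2]>4: z+=2;robot.servo_line(at(-156,z),feed=40);break
robot.hold(.15)
f0=np.mean([(robot.hold(.03),robot.observe()["contact_force"])[1] for _ in range(4)],0)
print("z",z,"f0",f0,robot.observe()["t"])
def F(): 
    f=np.array(robot.observe()["contact_force"])-f0;return -f[:2]@D,f[:2]@N,f[2]
s=-156.;log=[];peak=0;click=False
while s<-16:
    st=4 if s<-84 else 1
    s+=st;robot.servo_line(at(s,z),feed=60 if st==4 else 25)
    f=F();log.append((s,*np.round(f,1)))
    if s<-84 and f[0]>7: print("early force");break
    peak=max(peak,f[0])
    if peak>7 and f[0]<peak-2.5: click=True
    if f[0]>(16 if click else 18) or abs(f[1])>15 or abs(f[2])>15: break
for l in log: print(*l)
o=robot.observe();print("click",click,"peak",peak,"tcp s",(np.array(o["tcp_pos"][:2])-G)@D,o["t"])
E
python3 push.py
```

```text
z 24 f0 [ 0.32  0.11 -0.13] 29.4417
-152.0 0.9 -0.3 0.1
-148.0 1.0 0.0 0.6
-144.0 -0.2 -0.7 0.1
-140.0 1.0 0.0 0.2
-136.0 0.7 -0.8 -0.7
-132.0 1.0 0.1 -0.5
-128.0 1.0 -0.2 0.0
-124.0 0.9 0.3 -0.1
-120.0 0.6 -0.5 0.7
-116.0 -0.2 -0.4 -0.7
-112.0 1.2 0.8 0.2
-108.0 -0.9 0.2 -0.3
-104.0 1.5 -0.5 0.6
-100.0 0.5 0.8 -0.1
-96.0 0.7 -0.7 0.1
-92.0 -0.5 0.6 0.0
-88.0 -0.0 0.5 0.5
-84.0 -0.1 0.3 0.4
-83.0 0.2 -0.5 0.2
-82.0 0.3 0.3 0.2
-81.0 -0.5 0.3 -0.4
-80.0 -0.1 -0.5 -0.0
-79.0 0.4 0.1 -0.1
-78.0 1.4 -0.8 -0.1
-77.0 0.2 -0.8 -0.1
-76.0 0.7 -0.3 0.2
-75.0 0.2 -0.3 0.3
-74.0 0.0 0.3 0.9
-73.0 1.9 0.1 -0.3
-72.0 -0.0 0.5 0.1
-71.0 1.1 0.2 0.2
-70.0 1.8 0.6 0.4
-69.0 0.3 0.4 0.6
-68.0 0.4 -0.0 -0.6
-67.0 0.3 0.5 -0.3
-66.0 1.3 0.2 0.7
-65.0 0.6 -0.3 -0.0
-64.0 0.3 -0.3 0.7
-63.0 0.7 -0.2 0.0
-62.0 0.2 -0.6 1.2
-61.0 0.3 -0.1 1.1
-60.0 0.9 1.0 0.4
-59.0 0.3 -0.4 -0.2
-58.0 2.2 -0.7 1.4
-57.0 2.9 0.2 0.1
-56.0 3.9 0.5 0.6
-55.0 4.5 -0.5 1.4
-54.0 4.8 -0.2 1.3
-53.0 5.1 -1.0 1.8
-52.0 6.2 0.2 2.7
-51.0 6.7 -0.7 2.8
-50.0 7.6 -0.0 3.4
-49.0 7.7 0.1 2.8
-48.0 8.0 -0.3 3.9
-47.0 9.5 -0.0 2.9
-46.0 9.0 -0.2 3.6
-45.0 9.7 -1.0 4.0
-44.0 10.2 1.0 3.9
-43.0 9.1 -0.9 4.2
-42.0 3.4 -0.4 -0.3
-41.0 0.6 -0.5 -0.3
-40.0 2.4 -0.0 0.7
-39.0 3.8 -0.2 0.7
-38.0 4.6 -0.3 1.5
-37.0 6.1 -1.3 2.0
-36.0 5.7 0.1 1.9
-35.0 6.1 -0.5 2.7
-34.0 6.5 -0.1 3.1
-33.0 7.2 -0.2 2.7
-32.0 7.5 0.7 3.6
-31.0 9.5 -1.6 4.3
-30.0 9.5 0.5 4.3
-29.0 9.8 0.2 5.3
-28.0 10.0 -0.4 4.6
-27.0 10.3 -0.5 4.3
-26.0 11.0 0.0 5.2
-25.0 12.1 0.3 4.8
-24.0 11.4 -0.1 5.5
-23.0 13.0 -0.5 6.6
-22.0 12.5 0.3 6.5
-21.0 14.2 0.3 7.0
-20.0 14.8 -0.0 6.7
-19.0 15.3 -0.2 7.7
-18.0 15.1 -0.9 7.2
-17.0 15.5 0.1 7.8
-16.0 17.9 0.3 7.2
click True peak 17.852911637202574 tcp s -22.295359156833346 50.9417
```

```bash
python3 - <<'E'
from h import *
robot.servo_line(at(-75,24),feed=110);robot.hold(.1)
o=robot.observe();print(o["t"],o["contact_force"],(np.array(o["tcp_pos"][:2])-G)@D)
ci=viewer.camera_info("scene");im=viewer.read_camera("scene");p=proj([595,102,49],ci).astype(int)
save("end.png",im[p[1]-50:p[1]+50,p[0]-65:p[0]+65],6)
for n in("clip_bore",):
    for r in viewer.pinpoint(n,"scene")[:4]: print(n,r["confidence"],toW(r["at"],ci))
print(robot.observe()["t"])
robot.job_done()
E
```

```text
51.725 [ 0.33923512  0.73656017 -0.12496671] -73.38538316318059
clip_bore 0.61 [ 423.35483237 -115.58167472    9.03264351]
clip_bore 0.61 [630.20710965 -87.50752184   5.88029111]
clip_bore 0.5 [590.28393548 104.56761429  50.287523  ]
51.825
the job is handed in; nothing more can be done
```

View pics/end.png

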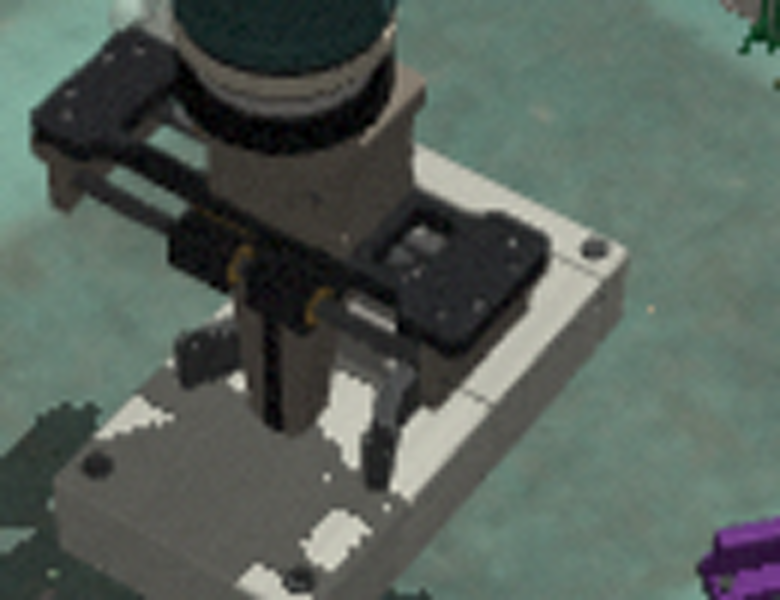

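I pushed the larger steel clip onto the spindle until it clicked, backed the fingers off, and handed the job in at t = 51.8 s of 54. The jaws closing and the spindle's return were not directly seen, because in the last picture the gripper hides the clip and the spindle.

- **Grasp:** The first grasp closed on nothing. The real fingertips sit about 25 mm above the reported TCP. I found this by feeling downwards and from the picture scale. The second grasp, at a commanded height of -14 mm, took the tab at 35 mm.
- **Placing and push:** I set the clip on the deck before the cheeks, with contact at the expected height. I pushed with closed fingers at the tab. The force rose to 10.2 N, dropped to about 0.6 N (the click), then rose steadily to 17.9 N, slightly above the planned stop. By the spring rate that is about 24 mm of yield, short of the 28 mm limit.
- **Last checks:** After backing off about 50 mm, the contact force was within noise (under 1 N). The scene camera's network put the bore at (590, 105, 50) mm, against the groove estimate of (595, 102, 49). That 5 mm gap is about the network's 4 mm accuracy, and confidence was only 0.5, so it agrees loosely and does not prove the 4 mm fit.

I did not re-measure the bystanders at the end, but there were no contacts with them that I noticed.

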